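# Latch the board tester, switch it on and start the test

### The job

A circuit board lies ready in the test fixture. Push the fixture's raised lid down by its ribbed rubber pad until the catch snaps over its front edge and keeps it shut; then press down the raised half of the black rocker to switch the fixture on; then press the green key all the way down to start the test and let it come up again. Closed fingers are enough for all of it: keep to that order, pick nothing up, do not press the red key or swing the lid wide open, and leave the board and the screwdriver, bottle and spool around the fixture where they are.

Things in the scene. Friction and masses are not known exactly. Their poses are not given: they have to be found in the camera images.
- tester: Board tester fixed on the bench: grey housing 230 x 200 mm (x, y), 52 mm tall. Origin: centre of its underside. x points from its control side (nearer the robot) to the lid's hinge, y to its left, z up. The dark control plate (top 54 mm up, x -72 to -114 mm) carries from left to right: green key (y +78), red key (y +34), catch (y 0), black rocker (y -56 mm).
- lid (a joint): Lid angle (rad): 0 level and shut, positive open (front edge up); starts at 0.3 to 0.5; stops at -0.012 and 0.70. It stays ajar by spring and friction; pushed shut but not caught, it springs up to 0.25 to 0.35. The pad needs 2 to 7 N, and 9 to 16 N over its last 10 mm, where the lid forces the catch aside. Caught, it rests at 0 to 0.012: push to the lower stop to be sure.
- lid_pad (a point): Centre of the top of the ribbed black rubber push pad (34 mm in x, 70 mm in y) on the lid's aluminium front rail. 137 mm in front of the hinge axis and 8.5 mm above it, measured in the lid; lid shut: tester x -35, y 0, z 104.5 mm. Moves and turns with the lid (lid shut: axes as the tester's).
- lid_hinge (a point): Point on the lid's hinge axis (the axis runs along the tester's y): tester x +102 mm, y 0, z 96 mm. As the lid shuts, the pad swings about it, down and a little towards the control side. Axes: as the lid.
- catch (a joint): Angle (rad) of the dark steel spring catch (23 mm wide) at the middle of the lid's front edge (tester x -79 to -58 mm, top 119 mm up, 15 mm above the pad of the shut lid): 0 upright (its rest, also when holding the lid), positive leaning to the control side as the passing lid pushes it aside, to about 0.15. Nothing but the lid need touch it.
- rocker (a joint): Rocker angle (rad): 0 off (at the start: its right half, towards tester -y, stands raised, with a pale bar on it), 0.26 on (right half pressed level, left half raised). It stays where it is left; about 3 N near the end of the raised half moves it.
- rocker_press (a point): Point on the top face of the rocker's raised right half, 13 mm from the rocker's axis (the half is 16 mm long, 19 mm wide). Off, it lies at tester x -93.5, y -68.5, z 65 mm; pressed fully on, it is 3.3 mm lower at z 61.5 mm, 1.5 mm above the bezel. Its axes are those of the cap.
- start_key (a joint): Travel of the green key (m): 0 is up, 0.005 fully down. Springs back. 2 N starts it, 5.2 N takes it fully down.
- start_key_top (a point): Centre of the top of the round green key (21 mm across): up, at tester x -93.5, y +78, z 66.8 mm; it goes straight down 5 mm, and then stands 3.3 mm proud of its 27 mm wide steel bezel.
- abort_key (a joint): Travel of the red key (m), which is of the same make as the green one; it must not be pressed.
- abort_key_top (a point): Centre of the top of the round red key (21 mm across), 44 mm to the right of the green key: tester x -93.5, y +34, z 66.8 mm.
- board: The green circuit board, 110 x 135 mm with parts up to 26 mm tall, loose in the nest under the lid. Origin: centre of its underside (tester x +27, y 0, z 58 mm). To be left alone.
- screwdriver: Grey screwdriver, 161 x 22 mm, 24 mm high, loose on the bench in front of the control plate. Origin: centre of its underside. To be left alone.
- bottle: Solvent bottle with black cap, 68 x 62 mm, 120 mm tall, loose on the bench to the left of the tester. Origin: centre of its underside. To be left alone.
- spool: Blue spool of solder wire, 74 x 62 mm, 76 mm tall, loose on the bench to the left of the tester. Origin: centre of its underside. To be left alone.

How it is judged:
By the outcome, as a careful person would: the job done as asked, in the order asked, and still so for the second after the job is handed in, with the robot touching nothing.
It also fails if it takes over 45 s, if anything falls off the work surface, if the arm or the gripper's body presses on something with over 40 N, if the wrist force passes 120 N, or if a joint passes its speed limit or range.

### The arm

A 6-joint arm with a two-finger parallel gripper is mounted at the origin on the work surface; the furniture and walls round the work are solid. World frame = base frame: x ahead of the robot, y to its left, z up, the work surface at z = 0. Lengths are in m, angles in rad, forces in N, time in s.
With the tool pointing down it reaches from about 0.4 to 0.825 m from the base axis. Payload 7 kg.
Tool frame: the origin (TCP) lies midway between the tips of the shut fingers; the grasp point (between the pads) lies 19 mm behind it (arm.grip_point_offset is the distance from the TCP to the grasp point, in m); z points along the fingers, x is the direction in which the jaws open and shut, and the axes are right-handed (so a half turn about z gives the same grasp; the last joint's range is limited). The gripper opens to 85 mm and grips with 20 to 120 N. Pads are 22 mm wide; open, the fingers measure 114 mm over their backs; the gripper's body (76 mm by 85 mm) begins 54 mm behind the grasp point. The pads swing forward as they close: fully open they stand 13 mm farther back than shut.
Start: joints at [1.609, 0.359, 0.012, 0, -1.224, -0.288], TCP at [0.167, 0.654, 0.231] pointing down, gripper open.
Joint ranges: [-3.07, 3.07], [-1.43, 2.12], [-1.02, 1.25], [-3.03, 1.67], [-3.05, -0], [-3.03, 3.03]. Speed limits (rad/s): [2.39, 2.39, 3.01, 3.14, 3.14, 3.14].

### API

Orientations are given as a unit quaternion [x, y, z, w].
In Python, from bench import arm gives the robot as it stands.
- The arm moves only by the shell command python3 -m crank 'ROWS' [OPENING] [FORCE]. ROWS is JSON, a list of rows, each an object with "slide": the shift along the world's x, y, z in m, a list of three; "twist": the turn, a rotation vector about the world's x, y, z in rad, a list of three. In form: [{"slide": [x, y, z], "twist": [ax, ay, az]}, ...]. A call has 1 to 5 rows; each row shifts and turns the pose as measured when the row begins; what a row does not reach is not made up. A row lasts 1/8 s, in which the tool goes at most 62.5 mm and 10.7 degrees, less where a joint would pass 70% of its speed; a pose out of reach is approached as far as the arm can. A call is refused whole if a number of a shift passes 0.0625 or a number of a turn 0.188, either way. A call with a gripper value outside its range is refused whole. OPENING is the opening, from -1 (shut) to 1 (fully open), so that 0 is half open, set as the call begins (- or left out, the last holds). The fingers move at their own pace and stop on an object; FORCE is the grip in N (left out, the last holds). Time passes only in rows, so rows that do not move let the fingers close. It gives the time, the measured TCP pose, the force and the opening at its end, in the units of the state.
- arm.observe(): the state, without advancing time (a new reading comes with each control period).
- arm.read_camera(name): name is "scene" or "side" or "wrist"; returns the picture (384x512x3 uint8, red, green, blue); there is no depth.
- arm.camera_params(name): a dict with "K" (3x3 intrinsics, pixels), "k1" (the pictures are not rectified: a ray, as slopes to the right and down, at radius r is drawn at 1 + k1 r^2 times it, then the intrinsics apply), "T" (4x4, takes a point from camera to world coordinates); the wrist camera has in their place "hand_eye" (4x4, takes a point from camera to tool coordinates, whose origin is the TCP and whose axes are the tool frame's). Camera axes: x right, y up, looking along -z (the intrinsics and any distortion apply to the point x, -y, -z); pixel columns grow to the right and rows downward; lengths in m; the calibration is good to about 2 mm. A picture is of the moment at which its call begins: read the wrist's pose just before it. camera_params takes no time and is no camera call.
- arm.hand_in(): hands the job in, once; it reports no verdict.
The state is a dict: "clock": time; "joints": joint angles; "joint_velocities": joint speeds; "effort": joint torques, N m; "eef_pos": TCP position; "tcp_rot": TCP orientation; "force": force on the tool from outside, world axes, zero at the start; "torque": the same for the moment, N m; "gripper_width": opening from 0.0 (shut) to 1.0 (fully open).
Only numpy, scipy, OpenCV 4.12 (cv2) and the standard library are available. Lean on these libraries where they do the work, as an engineer would, in place of code of your own. Each camera call takes 0.05 s, during which the arm holds its last target. There are 200 camera calls.

## Working session

There is one attempt and no reset: what is moved stays moved. The work goes in short steps, Python scripts to look and compute and a shell command to move; the robot and the scene stay as the last step left them, time stands still between calls to the robot, and variables do not carry over. Pictures are saved under pics/ and viewed, about 8 in all and at most 12, crops included, and the job is handed in when it is done.

```bash
mkdir -p pics
python3 - <<'E'
from bench import arm
import cv2,numpy as np
for n in ["scene","side"]:
    im=arm.read_camera(n); cv2.imwrite(f"pics/{n}0.png",im[:,:,::-1]); p=arm.camera_params(n); print(n,p)
s=arm.observe(); print(s)
print(arm.camera_params("wrist"))
a=cv2.imread("pics/scene0.png");b=cv2.imread("pics/side0.png")
E
```

```text
scene {'K': array([[406.62832364,   0.        , 254.45579848],
       [  0.        , 406.62832364, 191.85531608],
       [  0.        ,   0.        ,   1.        ]]), 'k1': -0.07596241602279794, 'T': array([[ 0.87168297,  0.36887436, -0.32264609,  0.24524508],
       [-0.48994215,  0.6408927 , -0.59094267, -0.45056062],
       [-0.01120207,  0.67319258,  0.73938235,  0.70253163],
       [ 0.        ,  0.        ,  0.        ,  1.        ]])}
side {'K': array([[471.69298446,   0.        , 251.40823256],
       [  0.        , 471.69298446, 194.78644075],
       [  0.        ,   0.        ,   1.        ]]), 'k1': 0.03599218643570367, 'T': array([[ 0.94699764,  0.1566218 , -0.28047296,  0.27026035],
       [-0.32053335,  0.40279459, -0.8573301 , -0.70964591],
       [-0.02130359,  0.90179052,  0.43164803,  0.49448255],
       [ 0.        ,  0.        ,  0.        ,  1.        ]])}
{'clock': 0.1, 'joints': array([ 1.60908452e+00,  3.59360784e-01,  1.11358763e-02, -3.03631654e-04,
       -1.22408153e+00, -2.88118212e-01]), 'joint_velocities': array([-0.00141277, -0.00173486,  0.00204093,  
[... 313 characters left out ...]
04]), 'force': array([-0.36936333, -0.98307856,  0.55761497]), 'torque': array([ 0.00668747, -0.04295616, -0.03920793]), 'gripper_width': 1.0039412860073524}
{'K': array([[324.2378522 ,   0.        , 259.47699658],
       [  0.        , 324.2378522 , 189.46598855],
       [  0.        ,   0.        ,   1.        ]]), 'k1': -0.09380657745809949, 'hand_eye': array([[ 9.99999096e-01,  9.14283799e-05, -1.34153748e-03,
         1.00111599e-04],
       [-3.38994980e-04, -9.48318163e-01, -3.17320890e-01,
        -8.19750620e-02],
       [-1.30121649e-03,  3.17321058e-01, -9.48317274e-01,
        -1.42542176e-01],
       [ 0.00000000e+00,  0.00000000e+00,  0.00000000e+00,
         1.00000000e+00]])}
```

View pics/scene0.png

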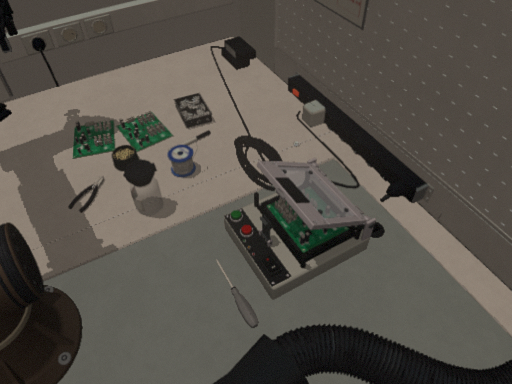

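View pics/side0.png

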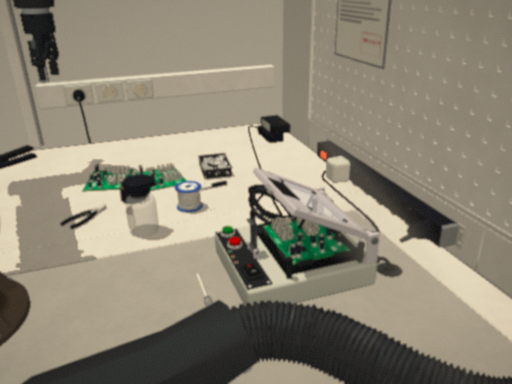

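The scene view shows the green key at about (236,214), the red key at (246,230), the rocker near (273,268) and the pad near (293,188). In the side view the keys are at (228,231) and (235,241). Next I measure the keys by colour.

```bash
cat > h.py <<'E'
from bench import arm
import cv2,numpy as np
from scipy.spatial.transform import Rotation as R
def ray(n,uv,T=None):
    p=arm.camera_params(n)
    d=np.array([p["k1"],0,0,0.]);K=p["K"]
    x=cv2.undistortPoints(np.array([[uv]],float),K,d)[0,0]
    T=p["T"] if T is None else T
    return T[:3,3],T[:3,:3]@np.array([x[0],-x[1],-1])
def onz(n,uv,z,T=None):
    o,v=ray(n,uv,T); return o+v*(z-o[2])/v[2]
def tri(rs):
    A=0;b=0
    for o,v in rs:
        v=v/np.linalg.norm(v);P=np.eye(3)-np.outer(v,v);A=A+P;b=b+P@o
    x=np.linalg.solve(A,b); return x,[np.linalg.norm(np.cross(x-o,v/np.linalg.norm(v))) for o,v in rs]
def proj(n,X,T=None):
    p=arm.camera_params(n);T=p["T"] if T is None else T
    c=np.linalg.inv(T)@np.append(X,1);x=np.array([c[0]/-c[2],-c[1]/-c[2]]);x=x*(1+p["k1"]*(x@x))
    return p["K"][:2,:2]@x+p["K"][:2,2]
def blob(im,lo,hi,box):
    h=cv2.cvtColor(im,cv2.COLOR_BGR2HSV);m=cv2.inRange(h,lo,hi)
    k=np.zeros_like(m);x0,y0,x1,y1=box;k[y0:y1,x0:x1]=m[y0:y1,x0:x1]
    n,_,st,c=cv2.connectedComponentsWithStats(k)
    i=1+np.argmax(st[1:,4]);return c[i],st[i]
def wristT(s):
    T=np.eye(4);T[:3,:3]=R.from_quat(s["tcp_rot"]).as_matrix();T[:3,3]=s["eef_pos"]
    return T@arm.camera_params("wrist")["hand_eye"]
E
python3 - <<'E'
from h import *
np.set_printoptions(precision=4,suppress=True)
bx={"scene":[(225,204,247,224),(236,220,258,240)],"side":[(216,222,240,238),(224,233,246,250)]}
P={}
for n in bx:
    im=cv2.imread(f"pics/{n}0.png")
    g=blob(im,(45,90,40),(85,255,255),bx[n][0]); r1=blob(im,(0,120,60),(8,255,255),bx[n][1])
    print(n,g,r1)
    P[n]=g[0],r1[0]
    print(onz(n,g[0],.065),onz(n,r1[0],.065))
G,eg=tri([ray(n,P[n][0]) for n in P]);Rr,er=tri([ray(n,P[n][1]) for n in P]);print(G,eg,Rr,er,np.linalg.norm(G-Rr))
a=cv2.imread("pics/scene0.png")[170:300,210:390];b=cv2.imread("pics/side0.png")[155:305,205:385]
a=cv2.resize(a,None,fx=4,fy=4,interpolation=2);cv2.imwrite("pics/c1.png",a)
E
```

```text
scene (array([235.597 , 214.3881]), array([231, 211,  10,   8,  67], dtype=int32)) (array([246.0897, 228.8974]), array([241, 225,  11,   9,  78], dtype=int32))
[0.4602 0.0243 0.065 ] [ 0.4611 -0.0184  0.065 ]
side (array([227.2581, 229.6774]), array([223, 226,  10,   8,  62], dtype=int32)) (array([234.3069, 240.3366]), array([228, 236,  13,  10, 101], dtype=int32))
[0.4606 0.0193 0.065 ] [ 0.4618 -0.0213  0.065 ]
[0.4626 0.0284 0.0595] [np.float64(0.0004622994195706565), np.float64(0.0004622994195706496)] [ 0.4628 -0.0161  0.0617] [np.float64(0.0005047405706555977), np.float64(0.0005047405706555205)] 0.04460255830547894
```

View pics/c1.png

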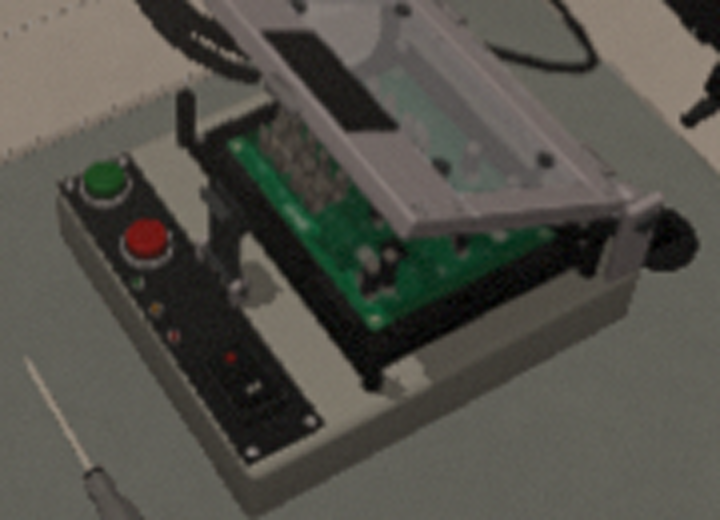

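Tester yaw is about 0.02 rad and its centre is about (0.554, -0.055). I move over it with the fingers shutting and turn the jaws along world x.

```bash
R='{"slide":[0.025,-0.054,0.004],"twist":[0,0,-0.187]}'
python3 -m crank '[{"slide":[0.025,-0.052,0.01],"twist":[0,0,-0.186]},{"slide":[0.025,-0.052,0.01],"twist":[0,0,-0.186]},{"slide":[0.025,-0.052,0.01],"twist":[0,0,-0.186]},{"slide":[0.025,-0.052,0.01],"twist":[0,0,-0.186]},{"slide":[0.025,-0.052,0.01],"twist":[0,0,-0.186]}]' -1 30
python3 -m crank '[{"slide":[0.025,-0.052,0],"twist":[0,0,-0.186]},{"slide":[0.025,-0.052,0],"twist":[0,0,-0.1]},{"slide":[0.025,-0.052,0],"twist":[0,0,0]},{"slide":[0.025,-0.052,0],"twist":[0,0,0]},{"slide":[0.025,-0.052,0],"twist":[0,0,0]}]'
```

```text
clock: 0.72
eef_pos: [0.2923, 0.3871, 0.2762]
tcp_rot: [-0.188, 0.982, -0.003, -0.004]
force: [0.7, 0.2, -0.7]
gripper_width: 0.001
clock: 1.35
eef_pos: [0.4188, 0.1179, 0.2773]
tcp_rot: [-0.044, 0.999, -0.001, -0.003]
force: [0.8, 0.9, 1.0]
gripper_width: 0.0
```

```bash
python3 -m crank '[{"slide":[0.022,-0.052,0],"twist":[0,0,-0.035]},{"slide":[0.022,-0.052,0],"twist":[0,0,-0.035]},{"slide":[0.022,-0.052,0],"twist":[0,0,0]},{"slide":[0.015,-0.042,0],"twist":[0,0,0]},{"slide":[0,0,0],"twist":[0,0,0]}]'
python3 - <<'E'
from h import *
np.set_printoptions(precision=4,suppress=True)
s=arm.observe();im=arm.read_camera("wrist");cv2.imwrite("pics/w1.png",im[:,:,::-1])
b=im[:,:,::-1].copy();T=wristT(s);print(s["eef_pos"],s["tcp_rot"],s["joint_velocities"].max())
def box(X,m=22):
    u=proj("wrist",X,T).astype(int);return max(0,u[0]-m),max(0,u[1]-m),u[0]+m,u[1]+m
for X,lo,hi in [((.461,.022,.066),(45,90,40),(85,255,255)),((.4615,-.02,.066),(0,120,60),(8,255,255))]:
    try:
        c,st=blob(b,lo,hi,box(np.array(X)));print(c,st,onz("wrist",c,.0645,T))
    except Exception as e: print(e)
E
```

```text
clock: 1.98
eef_pos: [0.501, -0.0906, 0.2762]
tcp_rot: [-0.005, 1.0, -0.001, -0.004]
force: [-1.2, -0.0, 0.1]
gripper_width: 0.002
[ 0.501  -0.0906  0.2762] [-0.0053  1.     -0.0005 -0.004 ] 0.018240237392898095
[290.0926 248.7593] [282 242  15  16 162] [0.4606 0.0221 0.0645]
[290.0515 217.7468] [282 209  17  18 233] [ 0.4624 -0.0195  0.0645]
```

View pics/w1.png

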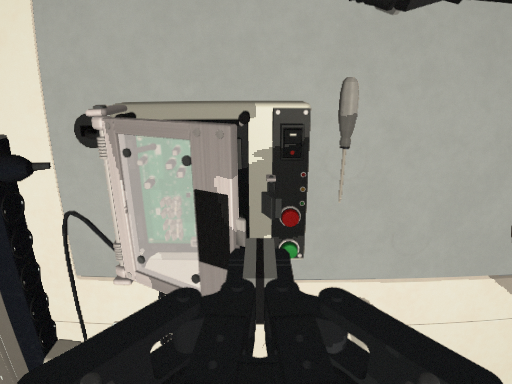

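Run:
```python
from h import *
np.set_printoptions(precision=4,suppress=True)
s=arm.observe();b=cv2.imread("pics/w1.png");T=wristT(s)
g=cv2.cvtColor(b,cv2.COLOR_BGR2GRAY)
roi=g[122:162,281:305];m=(roi>90).astype(np.uint8)
n,_,st,c=cv2.connectedComponentsWithStats(m)
for i in range(1,n):
    if st[i,4]<60: u=c[i]+[281,122];print(u,st[i],onz("wrist",u,.065,T))
red=onz("wrist",(290.05,217.75),.0645,T)
for u in [(278,112),(307,112),(300,254)]: print(u,onz("wrist",u,.054,T))
# red scene + wrist triangulation
print(tri([ray("wrist",(290.05,217.75),T),ray("scene",(246.09,228.9)),ray("side",(234.3,240.3))]))
print(tri([ray("wrist",(290.1,248.8),T),ray("scene",(235.6,214.4)),ray("side",(227.26,229.7))]))
a=cv2.resize(b[100:200,240:340],None,fx=6,fy=6,interpolation=2);cv2.imwrite("pics/w1c.png",a)
```

```text
[292.6842 134.    ] [ 9 11  7  3 19] [ 0.4632 -0.1178  0.065 ]
(278, 112) [ 0.4792 -0.1403  0.054 ]
(307, 112) [ 0.447  -0.1409  0.054 ]
(300, 254) [0.4458 0.0365 0.054 ]
(array([ 0.4621, -0.0176,  0.063 ]), [np.float64(0.0003375134832053324), np.float64(0.0005530811789889362), np.float64(0.0007439991366503356)])
(array([0.4608, 0.0245, 0.0629]), [np.float64(0.000976615986096012), np.float64(0.0011162560191393307), np.float64(0.001336483654814764)])
```

View pics/w1c.png

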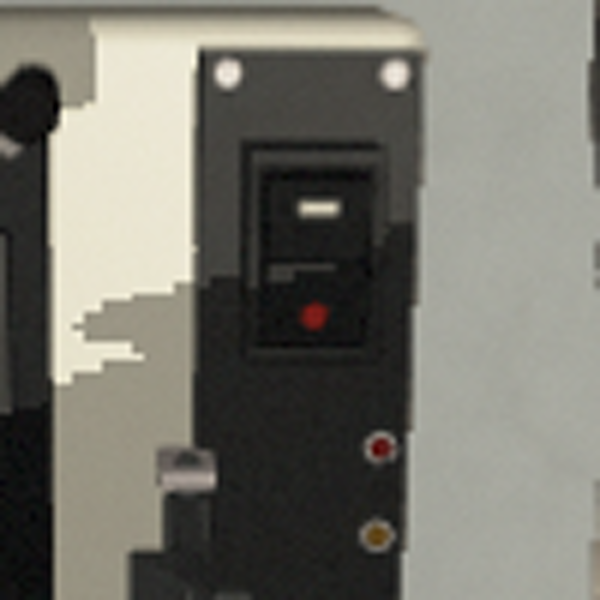

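Tester centre comes out at about (0.556, -0.0525) with yaw 0.01, so the open pad is at roughly (0.535, -0.053, 0.157). I go above it and press down.

```bash
python3 -m crank '[{"slide":[0.016,0.019,-0.03],"twist":[0,0,0]},{"slide":[0.016,0.019,-0.03],"twist":[0,0,0]},{"slide":[0,0,-0.02],"twist":[0,0,0]},{"slide":[0,0,-0.008],"twist":[0,0,0]},{"slide":[0,0,-0.008],"twist":[0,0,0]}]'
python3 -m crank '[{"slide":[0,0,-0.008],"twist":[0,0,0]},{"slide":[0,0,-0.008],"twist":[0,0,0]},{"slide":[-0.001,0,-0.008],"twist":[0,0,0]}]'
```

```text
clock: 2.65
eef_pos: [0.5327, -0.0467, 0.1792]
tcp_rot: [-0.007, 1.0, 0.0, -0.002]
force: [-0.4, -0.4, -0.1]
gripper_width: 0.0
clock: 3.02
eef_pos: [0.5326, -0.0465, 0.1559]
tcp_rot: [-0.008, 1.0, 0.0, -0.001]
force: [-0.6, 0.5, 2.5]
gripper_width: 0.0
```

```bash
python3 -m crank '[{"slide":[-0.002,0,-0.008],"twist":[0,0,0]},{"slide":[-0.002,0,-0.008],"twist":[0,0,0]},{"slide":[-0.002,0,-0.008],"twist":[0,0,0]}]'
python3 -m crank '[{"slide":[-0.002,0,-0.008],"twist":[0,0,0]},{"slide":[-0.001,0,-0.007],"twist":[0,0,0]}]'
```

```text
clock: 3.4
eef_pos: [0.5261, -0.0468, 0.1309]
tcp_rot: [-0.007, 1.0, 0.0, -0.0]
force: [-1.9, -0.0, 4.9]
gripper_width: -0.002
clock: 3.65
eef_pos: [0.523, -0.0468, 0.115]
tcp_rot: [-0.007, 1.0, 0.0, -0.0]
force: [-2.2, 0.3, 5.7]
gripper_width: 0.0
```

```bash
python3 -m crank '[{"slide":[0,0,-0.005],"twist":[0,0,0]},{"slide":[0,0,-0.004],"twist":[0,0,0]}]'
python3 -m crank '[{"slide":[0,0,-0.004],"twist":[0,0,0]},{"slide":[0,0,-0.003],"twist":[0,0,0]}]'
```

```text
clock: 3.9
eef_pos: [0.5222, -0.0469, 0.1056]
tcp_rot: [-0.008, 1.0, 0.0, -0.001]
force: [-3.7, 1.1, 7.0]
gripper_width: 0.002
clock: 4.15
eef_pos: [0.5224, -0.047, 0.1018]
tcp_rot: [-0.009, 1.0, -0.0, -0.0]
force: [-21.8, 7.4, 55.8]
gripper_width: 0.002
```

The force jumped to 56 N at the lower stop. I back off and look.

```bash
python3 -m crank '[{"slide":[0,0,0.01],"twist":[0,0,0]},{"slide":[0,0,0.03],"twist":[0,0,0]},{"slide":[-0.015,-0.025,0.02],"twist":[0,0,0]},{"slide":[-0.015,-0.025,0],"twist":[0,0,0]},{"slide":[-0.01,-0.02,0],"twist":[0,0,0]}]'
python3 - <<'E'
from h import *
arm.read_camera("scene")
im=arm.read_camera("side");cv2.imwrite("pics/s2.png",cv2.resize(im[150:310,200:390,::-1],None,fx=4,fy=3.7,interpolation=2))
E
```

```text
clock: 4.78
eef_pos: [0.4815, -0.1172, 0.1617]
tcp_rot: [-0.01, 1.0, -0.0, -0.0]
force: [-0.5, 0.1, -0.4]
gripper_width: -0.0
```

View pics/s2.png

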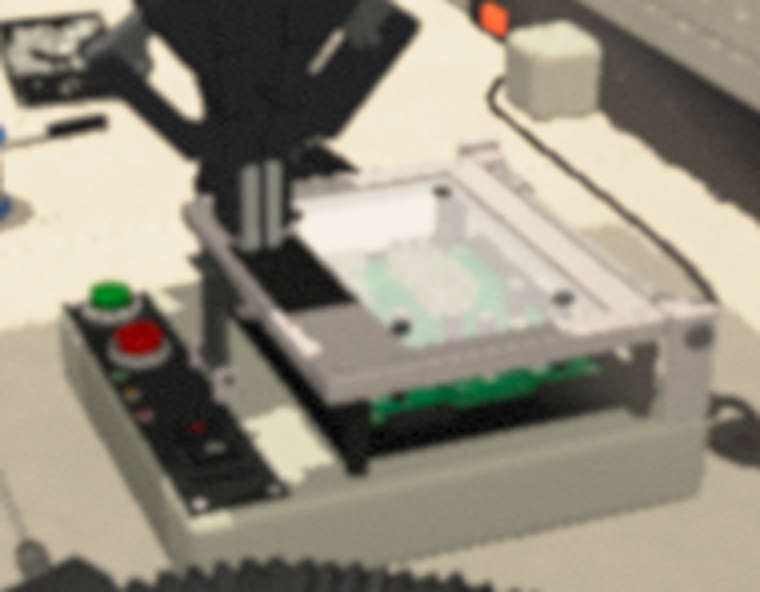

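The lid is level and shut, with the catch standing at its front edge. Next is the rocker, with the press point at about (0.463, -0.122).

```bash
python3 -m crank '[{"slide":[-0.018,-0.005,-0.03],"twist":[0,0,0]},{"slide":[0,0,-0.03],"twist":[0,0,0]},{"slide":[0,0,-0.02],"twist":[0,0,0]},{"slide":[0,0,-0.006],"twist":[0,0,0]},{"slide":[0,0,0],"twist":[0,0,0]}]'
```

```text
clock: 5.5
eef_pos: [0.4638, -0.1216, 0.0723]
tcp_rot: [-0.009, 1.0, -0.0, -0.0]
force: [-0.5, 0.1, -0.4]
gripper_width: 0.001
```

```bash
python3 -m crank '[{"slide":[0,0,-0.004],"twist":[0,0,0]},{"slide":[0,0,-0.003],"twist":[0,0,0]}]'
python3 -m crank '[{"slide":[0,0,-0.003],"twist":[0,0,0]}]'
python3 -m crank '[{"slide":[0,0,-0.0025],"twist":[0,0,0]}]'
```

```text
clock: 5.75
eef_pos: [0.4651, -0.1213, 0.0662]
tcp_rot: [-0.009, 1.0, -0.0, 0.001]
force: [-1.6, -0.1, 0.2]
gripper_width: 0.003
clock: 5.88
eef_pos: [0.4654, -0.1214, 0.0635]
tcp_rot: [-0.009, 1.0, -0.0, 0.002]
force: [-1.3, -1.7, 3.4]
gripper_width: 0.001
clock: 6.0
eef_pos: [0.4655, -0.1216, 0.0613]
tcp_rot: [-0.009, 1.0, -0.0, 0.002]
force: [-4.0, 0.6, 20.0]
gripper_width: -0.003
```

Rocker pressed to its stop (20 N at z = 0.0613). I lift and verify with the wrist camera.

```bash
python3 -m crank '[{"slide":[0,0,0.02],"twist":[0,0,0]},{"slide":[0,0,0.05],"twist":[0,0,0]},{"slide":[0,0.02,0.04],"twist":[0,0,0]},{"slide":[0,0.02,0],"twist":[0,0,0]},{"slide":[0,0,0],"twist":[0,0,0]}]'
python3 - <<'E'
from h import *
np.set_printoptions(precision=4,suppress=True)
s=arm.observe();im=arm.read_camera("wrist")[:,:,::-1].copy();T=wristT(s)
cv2.imwrite("pics/w2.png",im)
b=im
for X,lo,hi in [((.4605,.0225,.0645),(45,90,40),(85,255,255)),((.462,-.0195,.0645),(0,120,60),(8,255,255))]:
    u=proj("wrist",np.array(X),T).astype(int);m=24;print(u)
    try: c,st=blob(b,lo,hi,(u[0]-m,u[1]-m,u[0]+m,u[1]+m));print(c,st,onz("wrist",c,.066,T))
    except Exception as e: print(e)
print(s["eef_pos"])
E
```

```text
clock: 6.62
eef_pos: [0.4651, -0.0805, 0.1743]
tcp_rot: [-0.008, 1.0, 0.001, 0.002]
force: [0.3, 0.1, -0.2]
gripper_width: -0.002
[263 292]
attempt to get argmax of an empty sequence
[262 252]
attempt to get argmax of an empty sequence
[ 0.4651 -0.0805  0.1743]
```

View pics/w2.png

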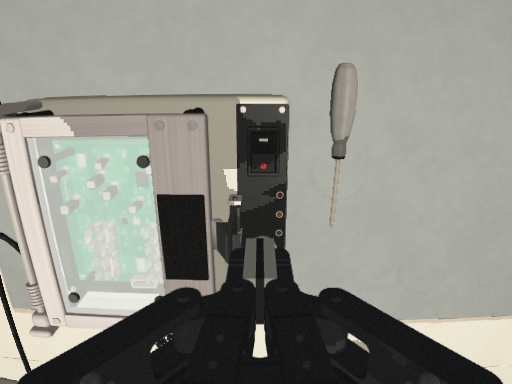

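The lid stays level (rail and pad seen flat at about (185,200)–(180,280)). The rocker at (264,152) has its red-dot half now raised. Next is the green key at about (0.461, 0.024).

```bash
python3 -m crank '[{"slide":[-0.002,0.052,-0.01],"twist":[0,0,0]},{"slide":[-0.002,0.051,-0.02],"twist":[0,0,0]},{"slide":[0,0,-0.03],"twist":[0,0,0]},{"slide":[0,0,-0.028],"twist":[0,0,0]},{"slide":[0,0,0],"twist":[0,0,0]}]'
python3 - <<'E'
from h import *
s=arm.observe();print(s["eef_pos"])
im=arm.read_camera("scene");cv2.imwrite("pics/g3.png",cv2.resize(im[150:300,200:390,::-1],None,fx=4,fy=4,interpolation=2))
E
```

```text
clock: 7.3
eef_pos: [0.461, 0.0223, 0.0825]
tcp_rot: [-0.007, 1.0, -0.0, 0.001]
force: [-0.1, 0.2, -0.0]
gripper_width: -0.0
[0.46098994 0.02231259 0.0825458 ]
```

View pics/g3.png

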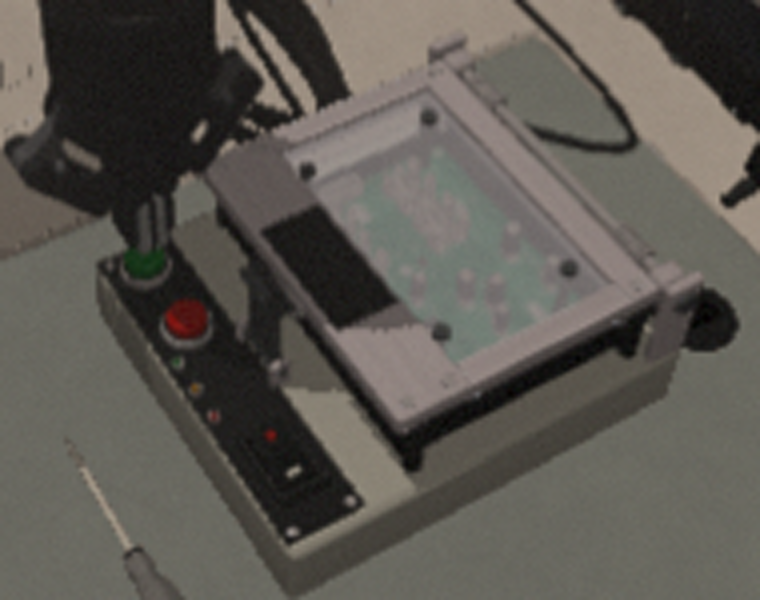

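The lid is caught and shut (catch at about (265,300) in the crop), the rocker is flipped, and the fingers are directly over the green key at (147,262). I press.

```bash
python3 -m crank '[{"slide":[0,0.001,-0.008],"twist":[0,0,0]},{"slide":[0,0.001,-0.006],"twist":[0,0,0]},{"slide":[0,0,-0.003],"twist":[0,0,0]}]'
python3 -m crank '[{"slide":[0,0,-0.003],"twist":[0,0,0]}]'
python3 -m crank '[{"slide":[0,0,-0.003],"twist":[0,0,0]}]'
```

```text
clock: 7.72
eef_pos: [0.4636, 0.0245, 0.0679]
tcp_rot: [-0.007, 1.0, 0.001, 0.004]
force: [0.3, 0.4, -0.2]
gripper_width: 0.001
clock: 7.85
eef_pos: [0.4638, 0.0245, 0.0651]
tcp_rot: [-0.007, 1.0, 0.001, 0.004]
force: [-2.0, 0.0, 1.4]
gripper_width: 0.001
clock: 7.98
eef_pos: [0.4638, 0.0245, 0.0622]
tcp_rot: [-0.007, 1.0, 0.001, 0.004]
force: [-2.5, 0.2, 4.6]
gripper_width: 0.003
```

```bash
python3 -m crank '[{"slide":[0,0,-0.002],"twist":[0,0,0]}]'
python3 -m crank '[{"slide":[0,0,-0.002],"twist":[0,0,0]}]'
```

```text
clock: 8.1
eef_pos: [0.4639, 0.0244, 0.0612]
tcp_rot: [-0.007, 1.0, 0.001, 0.004]
force: [-11.9, 2.1, 33.2]
gripper_width: 0.003
clock: 8.22
eef_pos: [0.464, 0.0244, 0.0611]
tcp_rot: [-0.008, 1.0, 0.0, 0.005]
force: [-15.5, 3.4, 40.4]
gripper_width: -0.004
```

The key is at its hard stop (33–40 N, z = 0.061). I lift clear and check the result.

```bash
python3 -m crank '[{"slide":[0,0,0.015],"twist":[0,0,0]},{"slide":[0,0,0.04],"twist":[0,0,0]},{"slide":[-0.01,0.02,0.06],"twist":[0,0,0]},{"slide":[-0.01,0.05,0.05],"twist":[0,0,0]},{"slide":[-0.01,0.05,0.03],"twist":[0,0,0]}]'
python3 - <<'E'
from h import *
a=arm.read_camera("scene")[195:290,215:315,::-1];b=arm.read_camera("side")[205:300,205:305,::-1]
f=lambda x:cv2.resize(x,(400,380),interpolation=2)
cv2.imwrite("pics/f4.png",np.hstack([f(a),f(b)]))
E
```

```text
clock: 8.85
eef_pos: [0.4334, 0.1381, 0.2533]
tcp_rot: [-0.005, 1.0, 0.0, 0.003]
force: [0.4, 0.4, 0.5]
gripper_width: 0.005
```

View pics/f4.png

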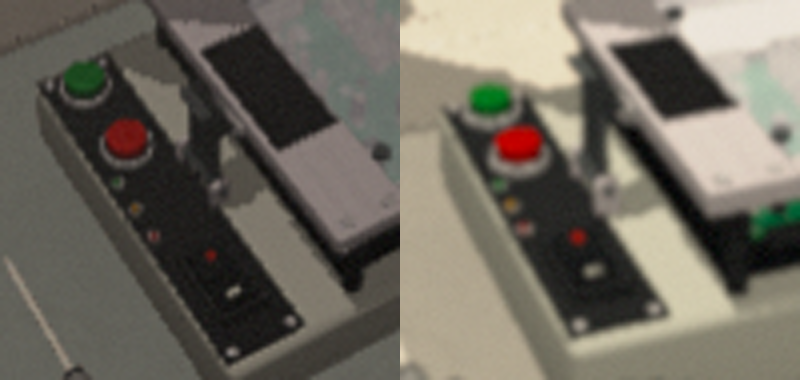

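```bash
python3 -c "
from bench import arm
print(arm.observe()['clock'],arm.hand_in())"
```

```text
the job is handed in; nothing more can be done
8.95 None
```

The job is done in the order asked and handed in at about 9 s. The hand-in gives no verdict, so the result rests on my own checks.

- **Lid:** I pushed it by the pad to its lower stop, where the force jumped to 56 N. After I backed off, every picture shows it level and shut with the catch at its front edge.
- **Rocker:** I pressed the raised half to its stop (20 N at z = 61.3 mm). In the scene camera the pale bar then sat about 1.25 pixels lower and the red dot about 0.5 pixel higher. That fits "on", but I read it by eye from crops.
- **Green key:** I pressed it to its hard stop (33–40 N at z = 61.1 mm). The last pictures show it up again.

The red key looks unpressed in the last pictures, and the fingers never came near it. The robot ended clear of everything, with about 0.5 N on the tool. I did not check the bottle and spool separately at the end, but no move went near them. The screwdriver looked in place in the pictures that show it.

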